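# Load the filling cartridge into the chocolate depositor

### The arm

A 6-joint arm with a two-finger parallel gripper is mounted at the origin on the work surface. World frame = base frame: x ahead of the robot, y to its left, z up, the work surface at z = 0. Lengths are in m, angles in rad, forces in N, time in s.
With the tool pointing down it reaches from about 0.425 to 1.125 m from the base axis. Payload 14.9 kg.
Tool frame: the origin (TCP) lies on the centre line of the jaws, within the pads' length; the fingertips stand 8 mm ahead of it and the grasp point (between the pads) lies 11 mm behind it (tips_ahead is the distance from the TCP to the fingertips, in m); z points along the fingers, y is the line along which they close (so a half turn about z gives the same grasp; the last joint's range is limited). The gripper opens to 91 mm and grips with 3 to 60 N. Pads are 32 mm wide; open, the fingers measure 118 mm over their backs; the gripper's body (76 mm by 178 mm) begins 60 mm behind the grasp point.
Start: joints at [-1.217, 0.379, 1.734, -0, 1.028, -0.033], TCP at [0.264, -0.648, 0.222] pointing down, gripper open.
Joint ranges: [-2.77, 2.77], [-0.74, 2.19], [0, 2.66], [-1.06, 4.2], [0.31, 2.87], [-3.08, 3.08]. Speed limits (rad/s): [1.89, 1.89, 2.39, 3.14, 3.14, 3.14].

### API

Orientations are given as [roll, pitch, yaw] about the fixed x, y, z axes, in that order (R = Rz(yaw) Ry(pitch) Rx(roll)).
In Python, from workcell import get_obs, read_camera, calibration, close_job, spot_in, mark_of, tips_ahead gives the robot as it stands.
- The arm moves only by the tool jog_arm, never from a script. Its argument "targets" is a list of rows, each an object with "turn": the turn, a rotation vector about the tool's x, y, z in degrees, a list of three; "dp": the shift along the tool's x, y, z in cm, a list of three; "hand": the opening, from 0 (shut) to 1 (fully open). In form: [{"turn": [rx, ry, rz], "dp": [x, y, z], "hand": hand}, ...]. A call has exactly 5 rows; each row is the pose to reach, as a shift and turn from the pose commanded when the call began, along the tool's axes at that moment; what a row does not reach only later rows make up. A row lasts 1/8 s, in which the tool goes at most 62.5 mm and 10.7 degrees, less where a joint would pass 70% of its speed; a pose out of reach is approached as far as the arm can. A call with a gripper value outside its range is refused whole. The fingers move at their own pace and stop on an object; the grip force is fixed at half the most. Time passes only in rows, so rows that repeat a pose let the fingers close, or fill a call up. It gives the time, the measured TCP pose, the force, the opening and the grip force at its end, in the units of the state.
- get_obs(): the state, without advancing time (a new reading comes with each control period).
- read_camera(name): name is "scene" or "top" or "wrist"; returns the picture (480x640x3 uint8, blue, green, red); there is no depth.
- calibration(name): a dict with "fovy" (degrees; the focal length in pixels is half the picture's height over the tangent of half this angle, whatever the lens; pixels are square), "cx", "cy" (the principal point, pixels), "pose" (4x4, takes a point from camera to world coordinates). Camera axes: x right, y up, looking along -z (the intrinsics and any distortion apply to the point x, -y, -z); pixel columns grow to the right and rows downward; lengths in m; the calibration is good to about 2 mm. A picture is of the moment at which its call begins: read the wrist's pose just before it. calibration takes no time and is no camera call; for the wrist camera it gives the pose at the moment of the call.
- close_job(): hands the job in; it is judged then, once.
Trained networks look in the newest picture that a camera, given by its name, has taken for a name from the list of things; names that differ only in an ending like _2 or _b are one class to them, and where a whole thing is asked for, a point or a joint stands for the part that bears it (a point fixed in the world has none). Each returns a list of dicts, best first, with "p" (0 to 1); they miss things now and then, are a little off and sometimes report something else, mostly with a low value. They report only what shows in the picture. A call takes as long as a camera call. They do not tell look-alikes from the thing itself.
- spot_in(camera, thing): "box" ([left, top, right, bottom] in pixels, round what is visible of it).
- mark_of(camera, thing): "point" ([column, row] in pixels: a listed point, or the origin of a listed thing).
The state is a dict: "time_s": time; "qpos": joint angles; "dq": joint speeds; "joint_efforts": joint torques, N m; "ee_pos": TCP position; "orientation": TCP orientation; "ft_force": force on the tool from outside, world axes, zero at the start; "ft_torque": the same for the moment, N m; "opening": finger opening in m; "finger_force": force on a finger pad.
Only numpy, scipy, OpenCV 4.12 (cv2) and the standard library are available. Lean on these libraries where they do the work, as an engineer would, in place of code of your own. Each camera call takes 0.05 s, during which the arm holds its last target. There are 200 camera calls.

### The job

Stand the wide round filling cartridge (not the square one, not the slim one) upright in the round cradle of the bench depositor while its clamp is still open, and let go of it. Then close the hinged clamp all the way, so that it drives the cartridge fully home and stays shut.

Things in the scene. Friction and masses are not known exactly. Their poses are not given: they have to be found in the camera images.
- cartridge: Wide round cartridge, loose on the bench: steel can 50 mm in diameter, 45 mm tall, with a central black plunger stem 22 mm in diameter, 25 mm tall (70 mm overall). 0.18 kg. Origin: centre of its underside, z up. Bystanders with the same heights and the same stem: a square can 48 mm wide and a slim round can 31 mm in diameter, their centres about 0.13 m or more away.
- cradle (a point): Centre of the cradle's mouth: a 60 mm round hole, 8 mm chamfer, in the top of a fixed 90 mm block, 50 mm above the bench. x points level to the clamp's hinge line (at x 85, z 53 mm), z up. A sprung seat 15 mm down holds the cartridge's weight; 3 N more on the stem drive it home, underside 25 mm below the mouth. Behind the hinge (x 100-175) a housing 110 mm wide, 85 mm above the bench.
- clamp (a joint): Clamp arm angle, rad: 0 = closed (arm level, pointing to the cradle's -x, its pad on the stem, cartridge home), 1.57 = upright, up to 1.9 leaning away; starts at 1.6 to 1.8. Stiff hinge (0.5 N m friction): the arm stays wherever it is left, also shut against the seat's spring. It takes about 4 to 6 N at the bar. Arm: steel strip 22 mm wide, 10 mm thick.
- clamp_bar (a point): Centre of the black round cross bar at the free end of the clamp arm: 16 mm in diameter, 70 mm long along the cradle's y, 145 mm from the hinge line, moving with the arm. With the arm upright it can be pushed over towards the cradle from behind, then down from above.
Not all that is in view belongs to the job. Leave any yellow look-alike of the cartridge alone.

How it is judged:
On the way:
1. the round cartridge stands upright on the seat of the cradle, let go, with the clamp still open (horizontal distance between cartridge and cradle below 0.012 m and z of cartridge in the frame of cradle below -0.01 m and angle between cartridge's own z axis and vertical below 0.17 rad and contact force between the fingers and cartridge below 0.1 N and value of joint clamp above 0.6 rad), for 0.2 s.
At the end, for the whole second after the job is handed in: The clamp is shut (within 0.08 rad of level) and the round cartridge stands upright (within 10 degrees) and at rest in the cradle, on its axis within 12 mm, driven down so that its underside is at least 19 mm below the mouth (fully home is 25 mm) (value of joint clamp below 0.08 rad and z of cartridge in the frame of cradle below -0.019 m and horizontal distance between cartridge and cradle below 0.012 m and angle between cartridge's own z axis and vertical below 0.17 rad and linear speed of cartridge below 0.02 m/s); the robot touches nothing.
It also fails if it takes over 58 s, if anything falls off the work surface, if the arm or the gripper's body presses on something with over 40 N, if the wrist force passes 120 N, or if a joint passes its speed limit or range.

## Working session

There is one attempt and no reset: what is moved stays moved. The work goes in short steps, Python scripts to look and compute and a tool call to move; the robot and the scene stay as the last step left them, time stands still between calls to the robot, and variables do not carry over. Pictures are saved under pics/ and viewed, at most 10 in all, crops included, and the job is handed in when it is done.

Besides the shell and the picture viewer there is one more tool, called after "Request:" as name(argument=value, ...), one argument or row to a line, values as JSON. jog_arm: Moves the arm, as the interface text tells. Its arguments: {"type":"object","properties":{"targets":{"type":"array","items":{"type":"object","properties":{"turn":{"type":"array","items":{"type":"number"}},"dp":{"type":"array","items":{"type":"number"}},"hand":{"type":"number"}}}}},"required":["targets"]}

```bash
mkdir -p pics; cat > h.py <<'E'
import numpy as np, cv2
from workcell import *
from scipy.spatial.transform import Rotation as R
def ray(c,px,cal=None):
    k=cal or calibration(c); f=240/np.tan(np.radians(k["fovy"]/2)); P=np.array(k["pose"])
    d=np.array([(px[0]-k["cx"])/f,-(px[1]-k["cy"])/f,-1.])
    return P[:3,3],P[:3,:3]@(d/np.linalg.norm(d))
def atz(c,px,z,cal=None):
    o,d=ray(c,px,cal); return o+d*(z-o[2])/d[2]
def tri(rays):
    A=sum(np.eye(3)-np.outer(d,d) for o,d in rays); b=sum((np.eye(3)-np.outer(d,d))@o for o,d in rays)
    p=np.linalg.solve(A,b); return p,[np.linalg.norm(np.cross(p-o,d)) for o,d in rays]
E
python3 - <<'E'
from h import *
s=get_obs();print({k:np.round(v,3) for k,v in s.items()},tips_ahead)
for c in("scene","top"):
    cv2.imwrite(f"pics/{c}0.png",read_camera(c)); k=calibration(c)
    print(c,{a:np.round(b,3).tolist() for a,b in k.items()})
    for t in("cartridge","cradle","clamp_bar"):
        for m in mark_of(c,t)[:4]: print(t,np.round(m["point"]),round(m["p"],2),np.round(atz(c,m["point"],0.0 if t=="cartridge" else .05),3))
    for t in("cartridge","clamp"): print(t,[(np.round(m["box"]).tolist(),round(m["p"],2)) for m in spot_in(c,t)[:4]])
E
```

```text
{'time_s': np.float64(0.0), 'qpos': array([-1.217,  0.379,  1.735,  0.   ,  1.028, -0.033]), 'dq': array([-0.001, -0.   , -0.   ,  0.001,  0.   ,  0.001]), 'joint_efforts': array([-0.0000e+00, -7.6374e+01, -4.3438e+01,  6.5000e-02,  4.3000e-02,
       -0.0000e+00]), 'ee_pos': array([ 0.264, -0.648,  0.221]), 'orientation': array([-3.14 , -0.   ,  0.387]), 'ft_force': array([ 0.5  , -0.889,  0.096]), 'ft_torque': array([-0.024,  0.013, -0.078]), 'finger_force': np.float64(0.0), 'opening': np.float64(0.091)} 0.008
scene {'fovy': 42.802, 'cx': 311.669, 'cy': 235.694, 'pose': [[0.796, -0.303, 0.523, 1.109], [0.604, 0.428, -0.672, -0.7], [-0.021, 0.852, 0.524, 0.663], [0.0, 0.0, 0.0, 1.0]]}
cartridge [210. 342.] 0.95 [ 0.51  -0.205  0.   ]
cartridge [263. 357.] 0.92 [ 0.604 -0.182  0.   ]
cradle [346. 214.] 0.95 [0.504 0.193 0.05 ]
clamp_bar [398. 120.] 0.57 [0.323 0.706 0.05 ]
cartridge [([195.0, 304.0, 229.0, 349.0], 0.87), ([248.0, 317.0, 283.0, 367.0], 0.58)]
clamp []
top {'fovy': 53.669, 'cx': 322.021, 'cy': 238.594, 'pose': [[-0.021, 0.993, -0.117, 0.442], [-1.0, -0.023, -0.013, 0.002], [-0.016, 0.116, 0.993, 0.937], [0.0, 0.0, 0.0, 1.0]]}
cartridge [435. 255.] 0.73 [ 0.514 -0.207  0.   ]
cradle [222. 266.] 0.78 [0.498 0.202 0.05 ]
clamp_bar [155. 208.] 0.96 [0.613 0.331 0.05 ]
cartridge [([408.0, 196.0, 435.0, 221.0], 0.9), ([422.0, 242.0, 454.0, 269.0], 0.89)]
clamp [([132.0, 188.0, 196.0, 231.0], 0.83)]
```

View pics/scene0.png

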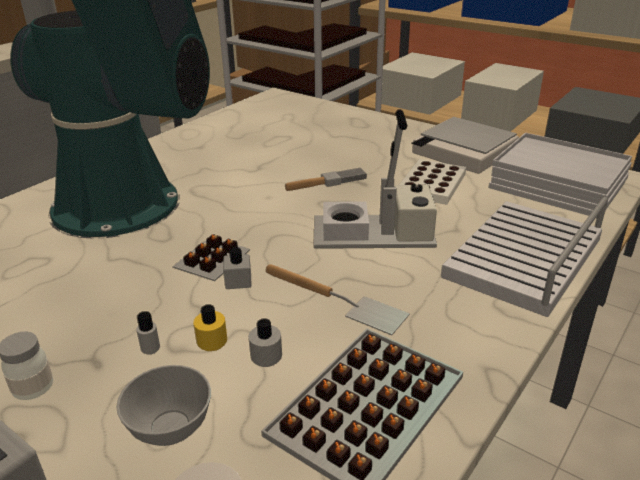

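View pics/top0.png

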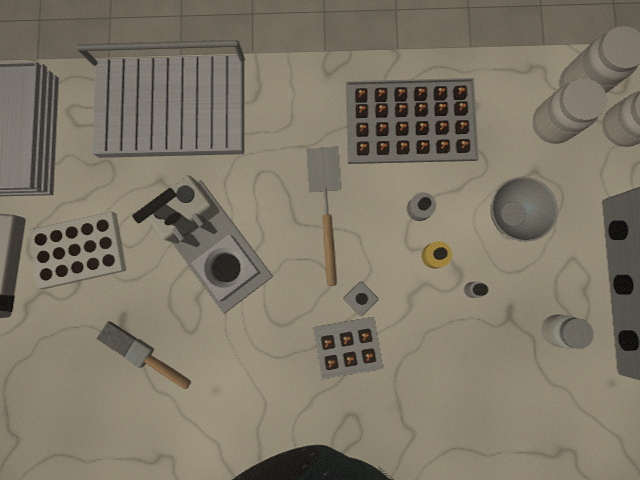

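The wide round steel can is at scene (264,345) and top (421,207). The yellow look-alike is at scene (210,330), the square can at (237,270) and the slim one at (148,335). In the top view the cradle mouth is at (225,267), with the hinge and clamp bar up-left at (155,205).

```bash
python3 - <<'E'
from h import *
def T(a,b): 
    p,e=tri([ray("scene",a),ray("top",b)]); return np.round(p,3),np.round(e,4)
print("stemtop",T((264,324),(428,200)))
print("cradle",T((346,214),(222,266)))
print("bar",T((401,119),(155,204)), T((398,120),(155,208)))
# bar ends in top
print("yellowstem",T((208,312),(440,254)))
b=T((401,119),(155,204))[0]
for e in((137,216),(174,192)): print("barend",atz("top",e,b[2]))
print("can base",atz("scene",(265,352),.0),"hingeside", atz("top",(188,236),.06))
for e in((226,312),(271,273),(202,178)): print("plate",atz("top",e,.01))
E
```

```text
stemtop (array([ 0.612, -0.184,  0.072]), array([0.0007, 0.0007]))
cradle (array([0.498, 0.202, 0.045]), array([0.0015, 0.0015]))
bar (array([0.581, 0.257, 0.249]), array([0., 0.])) (array([0.575, 0.258, 0.246]), array([0.0006, 0.0006]))
yellowstem (array([ 0.512, -0.203,  0.061]), array([0.0004, 0.0004]))
barend [0.56319463 0.28358386 0.249     ]
barend [0.59798603 0.2291809  0.249     ]
can base [ 0.59833401 -0.17140676  0.        ] hingeside [0.55615801 0.26407656 0.06      ]
plate [0.41238518 0.20329528 0.01      ]
plate [0.48595574 0.11524504 0.01      ]
plate [0.67926597 0.25220372 0.01      ]
```

Request:
jog_arm(
  targets=[
    {"turn": [0, 0, -3], "dp": [5, -3, 0], "hand": 1},
    {"turn": [0, 0, -6], "dp": [10, -6, 0], "hand": 1},
    {"turn": [0, 0, -9], "dp": [15, -9, 0], "hand": 1},
    {"turn": [0, 0, -13], "dp": [20, -12, 0], "hand": 1},
    {"turn": [0, 0, -13], "dp": [25, -15, 0], "hand": 1},
  ],
)

```text
time_s: 1.23
ee_pos: [0.4399, -0.4135, 0.2222]
orientation: [3.141, -0.0, 0.615]
ft_force: [0.4, -0.3, 0.4]
opening: 0.0911
finger_force: 0.0
```

```bash
cat >> h.py <<'E'
def rel(p,yaw=None):
    s=get_obs(); M=R.from_euler('xyz',s["orientation"]).as_matrix()
    d=np.array(p)-s["ee_pos"]
    out=100*M.T@d
    print("tcp",np.round(s["ee_pos"],4),"rpy",np.round(s["orientation"],3),"t",s["time_s"],"dp cm",np.round(out,2), "turnz", None if yaw is None else np.round(-np.degrees(yaw-s["orientation"][2]),1))
E
python3 - <<'E'
from h import *
rel([.61,-.183,.2],.61); print(get_obs()["qpos"])
k=calibration("wrist"); im=read_camera("wrist"); cv2.imwrite("pics/w1.png",im)
print(np.round(k["pose"],3).tolist(),k["fovy"],k.keys())
for m in mark_of("wrist","cartridge"): print(m,atz("wrist",m["point"],0,k))
E
```

```text
tcp [ 0.4399 -0.4135  0.2222] rpy [ 3.141 -0.     0.615] t 1.225 dp cm [27.19 -9.03  2.22] turnz 0.3
[-7.93096970e-01  2.29541773e-01  1.93360565e+00  3.44455277e-05
  9.77971789e-01  1.63108329e-01]
[[0.576, 0.785, 0.228, 0.504], [-0.818, 0.553, 0.161, -0.366], [0.001, -0.279, 0.96, 0.384], [0.0, 0.0, 0.0, 1.0]] 65.06431399586367 dict_keys(['fovy', 'cx', 'cy', 'pose'])
```

Request:
jog_arm(
  targets=[
    {"turn": [0, 0, 0], "dp": [5.5, -1.8, 0], "hand": 1},
    {"turn": [0, 0, 0], "dp": [11, -3.6, 0], "hand": 1},
    {"turn": [0, 0, 0], "dp": [16, -5.5, 0], "hand": 1},
    {"turn": [0, 0, 0], "dp": [21, -7.2, 0.5], "hand": 1},
    {"turn": [0, 0, 0], "dp": [24, -9, 1], "hand": 1},
  ],
)

```text
time_s: 1.95
ee_pos: [0.5846, -0.202, 0.212]
orientation: [3.141, -0.0, 0.614]
ft_force: [-0.6, 0.3, -0.1]
opening: 0.0914
finger_force: 0.0
```

```bash
python3 - <<'E'
from h import *
rel([.61,-.183,.2],.61)
k=calibration("wrist"); im=read_camera("wrist"); cv2.imwrite("pics/w2.png",im)
for m in mark_of("wrist","cartridge"): print(m,atz("wrist",m["point"],0,k))
print(np.round(k["pose"],4).tolist(),k["cx"],k["cy"])
E
```

```text
tcp [ 0.5846 -0.202   0.212 ] rpy [ 3.141 -0.     0.614] t 1.95 dp cm [ 3.17 -0.09  1.2 ] turnz 0.3
{'point': [315.5, 178.8], 'p': 0.84} [ 0.60347396 -0.17957845  0.        ]
{'point': [279.8, 256.7], 'p': 0.56} [ 5.14608463e-01 -1.95702848e-01  5.55111512e-17]
[[0.5756, 0.7854, 0.2275, 0.6484], [-0.8177, 0.5527, 0.1609, -0.1547], [0.0006, -0.2786, 0.9604, 0.3743], [0.0, 0.0, 0.0, 1.0]] 321.230034554197 234.43414194761974
```

View pics/w2.png

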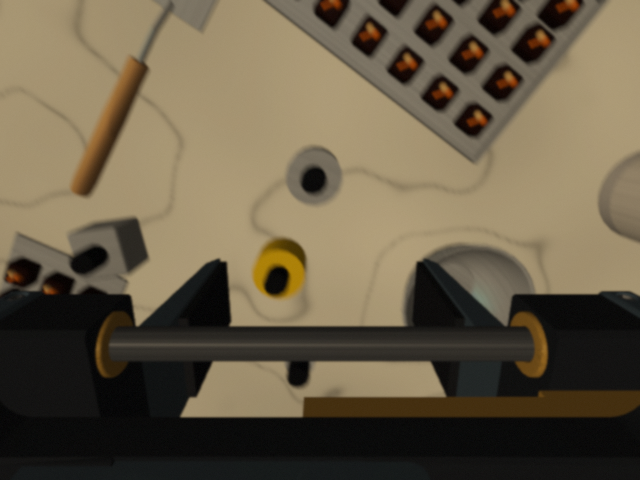

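Wrist view: the wide round can is at (315,175), with its stem top at (313,181). Yellow is at (280,268), and the bowl is to the right at (475,290).

```bash
python3 - <<'E'
from h import *
k=calibration("wrist")
print(atz("wrist",(313.5,181),.07,k),atz("wrist",(315.5,178.8),0,k))
r=[ray("wrist",(313.5,181),k),ray("scene",(264,324)),ray("top",(428,200))]
p,e=tri(r);print("stemtop",p,e)
q,_=tri([ray("wrist",(315.5,178.8),k),ray("scene",(263,357))]);print("base",q)
rel([.607,-.181,.035],.61)
E
```

```text
[ 0.60891059 -0.17351769  0.07      ] [ 0.60282455 -0.17844673  0.        ]
stemtop [ 0.61008328 -0.17946447  0.07015378] [np.float64(0.006062705106885746), np.float64(0.0016430671763812514), np.float64(0.004997296937348681)]
base [ 0.60177551 -0.17916205 -0.0029982 ]
tcp [ 0.5842 -0.2011  0.2114] rpy [-3.141  0.     0.616] t 2.05 dp cm [ 3.03 -0.31 17.64] turnz 0.3
```

Request:
jog_arm(
  targets=[
    {"turn": [0, 0, 0], "dp": [1.5, -0.2, 2.5], "hand": 1},
    {"turn": [0, 0, 0], "dp": [3, -0.4, 5.5], "hand": 1},
    {"turn": [0, 0, 0], "dp": [3, -0.4, 8.5], "hand": 1},
    {"turn": [0, 0, 0], "dp": [3, -0.4, 9], "hand": 1},
    {"turn": [0, 0, 0], "dp": [3, -0.4, 9], "hand": 1},
  ],
)

```text
time_s: 2.68
ee_pos: [0.6057, -0.1835, 0.1225]
orientation: [3.141, -0.0, 0.613]
ft_force: [-1.1, -1.1, -0.4]
opening: 0.0912
finger_force: 0.0
```

```bash
python3 - <<'E'
from h import *
k=calibration("wrist"); im=read_camera("wrist"); cv2.imwrite("pics/w3.png",im)
for m in mark_of("wrist","cartridge"): print(m,atz("wrist",m["point"],0,k))
print(spot_in("wrist","cartridge"))
rel([.607,-.179,.035],.61)
E
```

```text
{'point': [279.0, 327.0], 'p': 0.75} [ 0.51433742 -0.2014316   0.        ]
[{'box': [237.5, 305.5, 309.0, 395.7], 'p': 0.92}, {'box': [283.3, 194.9, 358.0, 277.5], 'p': 0.83}]
tcp [ 0.6062 -0.1833  0.1233] rpy [ 3.14e+00 -1.00e-03  6.13e-01] t 2.825 dp cm [ 0.3  -0.32  8.83] turnz 0.2
```

View pics/w3.png

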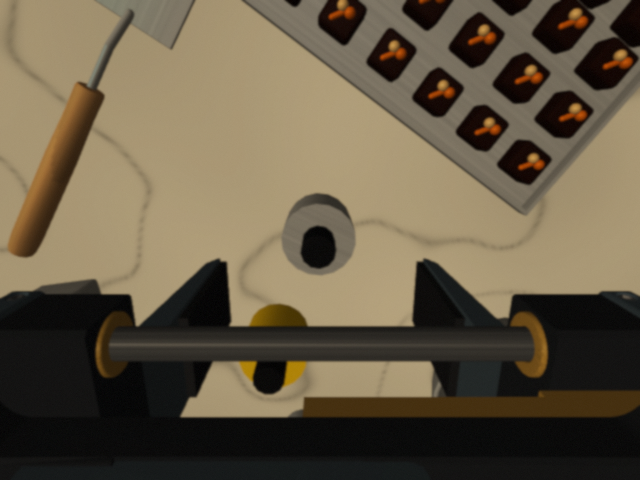

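The can's top disc is centred near (319,239) and its stem top near (318,252). The two fingers straddle them at x about 225 and 415.

```bash
python3 - <<'E'
from h import *
k=calibration("wrist")
print(atz("wrist",(319,239),.045,k),atz("wrist",(318,252),.07,k))
p=atz("wrist",(319,239),.045,k); p[2]=.033; rel(p)
E
```

```text
[ 0.60959593 -0.17685489  0.045     ] [ 0.6087769  -0.17681616  0.07      ]
tcp [ 0.6062 -0.1833  0.1233] rpy [ 3.14e+00 -1.00e-03  6.13e-01] t 2.825 dp cm [ 0.64 -0.35  9.03] turnz None
```

Request:
jog_arm(
  targets=[
    {"turn": [0, 0, 0], "dp": [0.6, -0.35, 3], "hand": 1},
    {"turn": [0, 0, 0], "dp": [0.6, -0.35, 6], "hand": 1},
    {"turn": [0, 0, 0], "dp": [0.6, -0.35, 8.5], "hand": 1},
    {"turn": [0, 0, 0], "dp": [0.6, -0.35, 9.3], "hand": 1},
    {"turn": [0, 0, 0], "dp": [0.6, -0.35, 9.3], "hand": 0.7},
  ],
)

```text
time_s: 3.45
ee_pos: [0.6088, -0.1766, 0.0295]
orientation: [3.141, -0.0, 0.614]
ft_force: [0.8, -0.4, 0.4]
opening: 0.0839
finger_force: 0.0
```

Request:
jog_arm(
  targets=[
    {"turn": [0, 0, 0], "dp": [0, 0, 0], "hand": 0.4},
    {"turn": [0, 0, 0], "dp": [0, 0, 0], "hand": 0.4},
    {"turn": [0, 0, 0], "dp": [0, 0, 0], "hand": 0.4},
    {"turn": [0, 0, 0], "dp": [0, 0, 0], "hand": 0.4},
    {"turn": [0, 0, 0], "dp": [0, 0, 0], "hand": 0.4},
  ],
)

```text
time_s: 4.08
ee_pos: [0.6089, -0.1766, 0.0294]
orientation: [3.141, -0.0, 0.614]
ft_force: [-1.4, -0.1, 6.1]
opening: 0.0494
finger_force: 30.0
```

Request:
jog_arm(
  targets=[
    {"turn": [0, 0, 0], "dp": [0, 0, -3], "hand": 0.4},
    {"turn": [0, 0, -10], "dp": [0, 0, -6], "hand": 0.4},
    {"turn": [0, 0, -20], "dp": [0, -3, -9], "hand": 0.4},
    {"turn": [0, 0, -30], "dp": [1, -6, -12], "hand": 0.4},
    {"turn": [0, 0, -40], "dp": [2, -9, -15], "hand": 0.4},
  ],
)

```text
time_s: 4.7
ee_pos: [0.5722, -0.0904, 0.1796]
orientation: [-3.141, -0.0, 1.317]
ft_force: [-0.1, 0.8, -1.0]
opening: 0.0495
finger_force: 30.0
```

Request:
jog_arm(
  targets=[
    {"turn": [0, 0, -10], "dp": [0, 0, -1], "hand": 0.4},
    {"turn": [0, 0, -20], "dp": [0, 0, -1], "hand": 0.4},
    {"turn": [0, 0, -30], "dp": [0, 0, -1], "hand": 0.4},
    {"turn": [0, 0, -40], "dp": [0, 0, -1], "hand": 0.4},
    {"turn": [0, 0, -50], "dp": [0, 0, -1], "hand": 0.4},
  ],
)

```text
time_s: 5.32
ee_pos: [0.5726, -0.0912, 0.1886]
orientation: [-3.141, -0.001, 2.19]
ft_force: [-0.5, -0.4, -1.1]
opening: 0.0491
finger_force: 30.0
```

Request:
jog_arm(
  targets=[
    {"turn": [0, 0, -10], "dp": [0, 0, 0], "hand": 0.4},
    {"turn": [0, 0, -20], "dp": [0, 0, 0], "hand": 0.4},
    {"turn": [0, 0, -30], "dp": [0, 0, 0], "hand": 0.4},
    {"turn": [0, 0, -40], "dp": [0, 0, 0], "hand": 0.4},
    {"turn": [0, 0, -50], "dp": [0, 0, 0], "hand": 0.4},
  ],
)

```text
time_s: 5.95
ee_pos: [0.5726, -0.0912, 0.1886]
orientation: [3.141, -0.001, 3.063]
ft_force: [-0.0, 0.1, -1.6]
opening: 0.0497
finger_force: 30.0
```

Request:
jog_arm(
  targets=[
    {"turn": [0, 0, -10], "dp": [0, 0, 0], "hand": 0.4},
    {"turn": [0, 0, -20], "dp": [0, 0, 0], "hand": 0.4},
    {"turn": [0, 0, -30], "dp": [0, 0, 0], "hand": 0.4},
    {"turn": [0, 0, -40], "dp": [0, 0, 0], "hand": 0.4},
    {"turn": [0, 0, -40], "dp": [0, 0, 0], "hand": 0.4},
  ],
)

```text
time_s: 6.58
ee_pos: [0.5727, -0.0912, 0.1887]
orientation: [3.141, -0.0, -2.529]
ft_force: [0.8, 0.6, -0.9]
opening: 0.0493
finger_force: 30.0
```

```bash
python3 - <<'E'
from h import *
rel([.499,.202,.20],.61+np.pi-2*np.pi)
rel([.44,.05,.20])
print(get_obs()["qpos"],get_obs()["opening"])
E
```

```text
tcp [ 0.5727 -0.0912  0.1887] rpy [ 3.141 -0.    -2.529] t 6.575 dp cm [-10.83  28.23  -1.12] turnz 0.2
tcp [ 0.5727 -0.0912  0.1887] rpy [ 3.141 -0.    -2.529] t 6.575 dp cm [ 2.74 19.19 -1.12] turnz None
[-1.98166811e-01  2.36403078e-01  1.99704596e+00  7.45311850e-05
  9.08784606e-01 -2.38164828e+00] 0.0493230470146466
```

Request:
jog_arm(
  targets=[
    {"turn": [0, 0, 0], "dp": [-2.5, 4, 0], "hand": 0.4},
    {"turn": [0, 0, 0], "dp": [-5, 8, 0], "hand": 0.4},
    {"turn": [0, 0, 0], "dp": [-7.5, 12, 0], "hand": 0.4},
    {"turn": [0, 0, 0], "dp": [-10, 15.5, -0.5], "hand": 0.4},
    {"turn": [0, 0, 0], "dp": [-12, 16.5, -1], "hand": 0.4},
  ],
)

```text
time_s: 7.2
ee_pos: [0.5756, 0.1145, 0.1989]
orientation: [3.141, -0.001, -2.53]
ft_force: [0.5, -0.7, -3.0]
opening: 0.0493
finger_force: 30.0
```

```bash
python3 - <<'E'
from h import *
k=calibration("wrist"); im=read_camera("wrist"); cv2.imwrite("pics/w4.png",im)
for m in mark_of("wrist","cradle"): print(m,atz("wrist",m["point"],0.05,k))
for m in mark_of("wrist","clamp_bar"): print(m,atz("wrist",m["point"],0.195,k))
rel([.499,.202,.20],.61+np.pi-2*np.pi)
E
```

```text
{'point': [458.3, 204.9], 'p': 0.65} [0.49688852 0.20257168 0.05      ]
tcp [0.5767 0.1129 0.1991] rpy [-3.141  0.    -2.529] t 7.35 dp cm [ 1.24 11.75 -0.09] turnz 0.1
```

View pics/w4.png

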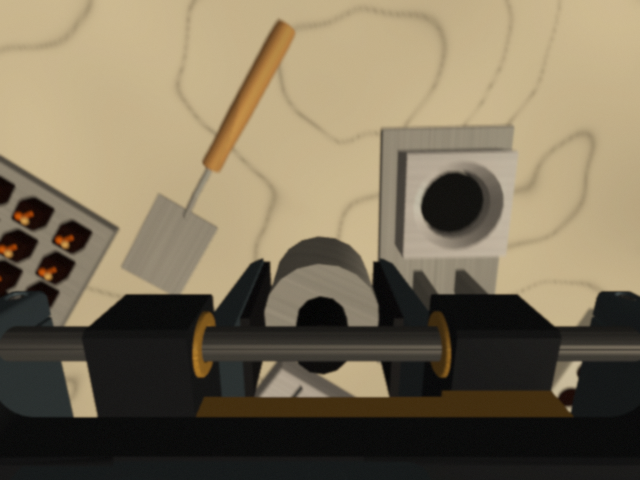

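Clear view: the cradle's chamfer ring is centred at about (460,203), the block edges line up with the image axes so the yaw is right, and the held can is at (322,290).

```bash
python3 - <<'E'
from h import *
k=calibration("wrist")
for px in((460,203),(418,203),(503,203)): print(atz("wrist",px,.05,k))
r=[ray("wrist",(460,203),k),ray("scene",(346,211.5)),ray("top",(223,267))]
print(tri(r))
c=[atz("wrist",p,.05,k)[:2] for p in((407,150),(517,152),(507,256),(404,257))]
print(c,np.mean(c,0))
p=tri(r)[0]; rel([p[0],p[1],.16]); rel([*atz("wrist",(460,203),.05,k)[:2],.16])
E
```

```text
[0.49594651 0.20100636 0.05      ]
[0.51623092 0.17207987 0.05      ]
[0.47518088 0.23061908 0.05      ]
(array([0.49691694, 0.20059914, 0.05105407]), [np.float64(0.000920115144413498), np.float64(0.0007404784277755353), np.float64(0.0005062255548505702)])
[array([0.48744844, 0.13719262]), array([0.4375453 , 0.21112311]), array([0.50817429, 0.26585312]), array([0.56073298, 0.19252982])] [0.49847525 0.20167467]
tcp [0.5767 0.1129 0.1991] rpy [-3.141  0.    -2.529] t 7.35 dp cm [ 1.49 11.76  3.91] turnz None
tcp [0.5767 0.1129 0.1991] rpy [-3.141  0.    -2.529] t 7.35 dp cm [ 1.55 11.85  3.91] turnz None
```

Request:
jog_arm(
  targets=[
    {"turn": [0, 0, 0], "dp": [0.8, 4, 0], "hand": 0.4},
    {"turn": [0, 0, 0], "dp": [1.5, 8, 0], "hand": 0.4},
    {"turn": [0, 0, 0], "dp": [1.5, 11.8, 1], "hand": 0.4},
    {"turn": [0, 0, 0], "dp": [1.5, 11.8, 4], "hand": 0.4},
    {"turn": [0, 0, 0], "dp": [1.5, 11.8, 8], "hand": 0.4},
  ],
)

```text
time_s: 7.98
ee_pos: [0.4965, 0.1999, 0.1187]
orientation: [-3.141, 0.002, -2.53]
ft_force: [0.2, 0.5, -1.8]
opening: 0.0492
finger_force: 30.0
```

```bash
python3 - <<'E'
from h import *
rel([.497,.2007,.065],-2.529); print(get_obs()["ft_force"])
E
```

```text
tcp [0.4965 0.1999 0.1187] rpy [-3.141e+00  2.000e-03 -2.530e+00] t 7.975 dp cm [-0.08  0.04  5.37] turnz -0.0
[ 0.23660876  0.46243845 -1.81323645]
```

Request:
jog_arm(
  targets=[
    {"turn": [0, 0, 0], "dp": [0, 0, 1.5], "hand": 0.4},
    {"turn": [0, 0, 0], "dp": [0, 0, 3], "hand": 0.4},
    {"turn": [0, 0, 0], "dp": [0, 0, 4], "hand": 0.4},
    {"turn": [0, 0, 0], "dp": [0, 0, 4.8], "hand": 0.4},
    {"turn": [0, 0, 0], "dp": [0, 0, 5.3], "hand": 0.4},
  ],
)

```text
time_s: 8.6
ee_pos: [0.4961, 0.2005, 0.0658]
orientation: [-3.142, 0.0, -2.528]
ft_force: [-0.0, -0.0, -2.3]
opening: 0.0495
finger_force: 30.0
```

Request:
jog_arm(
  targets=[
    {"turn": [0, 0, 0], "dp": [0, 0, 0.1], "hand": 0.4},
    {"turn": [0, 0, 0], "dp": [0, 0, 0.1], "hand": 0.4},
    {"turn": [0, 0, 0], "dp": [0, 0, 0.1], "hand": 0.4},
    {"turn": [0, 0, 0], "dp": [0, 0, 0.1], "hand": 0.4},
    {"turn": [0, 0, 0], "dp": [0, 0, 0.1], "hand": 0.4},
  ],
)

```text
time_s: 9.22
ee_pos: [0.4959, 0.2005, 0.065]
orientation: [-3.142, 0.0, -2.528]
ft_force: [-0.1, 1.0, -1.8]
opening: 0.0496
finger_force: 30.0
```

Request:
jog_arm(
  targets=[
    {"turn": [0, 0, 0], "dp": [0, 0, 0.1], "hand": 0.4},
    {"turn": [0, 0, 0], "dp": [0, 0, 0.15], "hand": 0.4},
    {"turn": [0, 0, 0], "dp": [0, 0, 0.2], "hand": 0.4},
    {"turn": [0, 0, 0], "dp": [0, 0, 0.2], "hand": 0.4},
    {"turn": [0, 0, 0], "dp": [0, 0, 0.2], "hand": 0.4},
  ],
)

```text
time_s: 9.85
ee_pos: [0.496, 0.2005, 0.063]
orientation: [-3.142, 0.0, -2.528]
ft_force: [0.4, -0.7, 1.9]
opening: 0.0491
finger_force: 30.0
```

Seated: the wrist force changed from -2 to +2 N. Releasing, then retreating up.

Request:
jog_arm(
  targets=[
    {"turn": [0, 0, 0], "dp": [0, 0, 0], "hand": 0.8},
    {"turn": [0, 0, 0], "dp": [0, 0, 0], "hand": 0.9},
    {"turn": [0, 0, 0], "dp": [0, 0, 0], "hand": 0.9},
    {"turn": [0, 0, 0], "dp": [0, 0, 0], "hand": 0.9},
    {"turn": [0, 0, 0], "dp": [0, 0, 0], "hand": 0.9},
  ],
)

```text
time_s: 10.48
ee_pos: [0.4958, 0.2005, 0.0629]
orientation: [3.142, -0.0, -2.528]
ft_force: [0.3, 0.7, -0.2]
opening: 0.082
finger_force: 0.0
```

Request:
jog_arm(
  targets=[
    {"turn": [0, 0, 0], "dp": [0, 0, -3], "hand": 0.9},
    {"turn": [0, 0, 0], "dp": [0, 0, -6], "hand": 0.9},
    {"turn": [0, 0, 0], "dp": [0, 0, -10], "hand": 0.9},
    {"turn": [0, 0, 0], "dp": [0, 0, -15], "hand": 0.9},
    {"turn": [0, 0, 0], "dp": [0, 0, -20], "hand": 0.9},
  ],
)

```text
time_s: 11.1
ee_pos: [0.4956, 0.2004, 0.2645]
orientation: [3.142, -0.0, -2.528]
ft_force: [1.3, -0.2, -0.2]
opening: 0.082
finger_force: 0.0
```

```bash
python3 - <<'E'
from h import *
a=read_camera("scene"); 
for t in ("clamp_bar",): print([ (m["point"],m["p"]) for m in mark_of("scene",t)])
b=read_camera("top"); print([ (m["point"],m["p"]) for m in mark_of("top","clamp_bar")],spot_in("top","clamp"))
cr=lambda im,x,y,w=130,h=130: cv2.resize(im[y:y+h,x:x+w],(400,400),interpolation=cv2.INTER_CUBIC)
cv2.imwrite("pics/pair.png",np.hstack([cr(a,320,100),cr(b,120,170)]))
print(get_obs())
E
```

```text
[]
[] []
{'time_s': 11.35, 'qpos': array([ 3.40651556e-01,  6.61184593e-02,  2.04170186e+00,  1.77992804e-05,
        1.03409587e+00, -1.84383649e+00]), 'dq': array([-0.00037424,  0.02117434,  0.01241917,  0.00094979,  0.00342907,
       -0.00093887]), 'joint_efforts': array([ 2.16983882e-02, -5.23265970e+01, -4.54550207e+01, -4.95678268e-02,
        9.33250668e-02, -7.38282670e-04]), 'ee_pos': array([0.49554751, 0.20038153, 0.2624183 ]), 'orientation': array([ 3.14149068e+00, -3.07429491e-04, -2.52791002e+00]), 'ft_force': array([-0.61114238, -0.15422937,  0.47258587]), 'ft_torque': array([ 0.15522977, -0.11266096, -0.00958535]), 'finger_force': 0.0, 'opening': 0.0823257606699854}
```

View pics/pair.png

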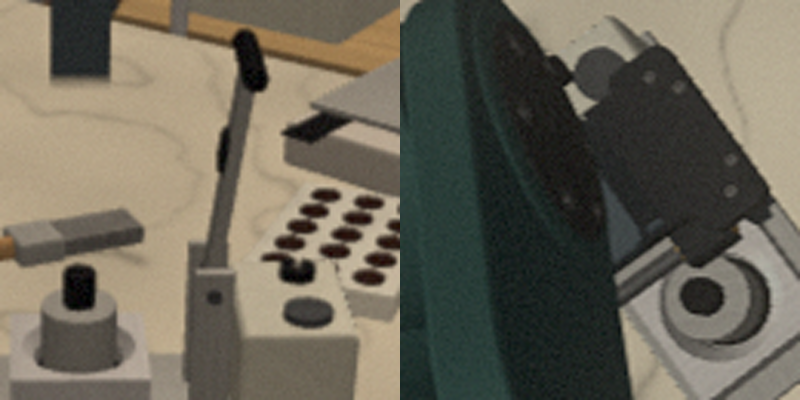

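The cartridge stands in the cradle, and the bar (scene (401,119)) is at z≈0.249, since the hinge is 53 mm above the mouth. Next I close the fingers, rise, and go behind the bar.

Request:
jog_arm(
  targets=[
    {"turn": [0, 0, 0], "dp": [0, 0, -3], "hand": 0},
    {"turn": [0, 0, 0], "dp": [-2, 0, -5], "hand": 0},
    {"turn": [0, 0, 0], "dp": [-7, 0, -5], "hand": 0},
    {"turn": [0, 0, 0], "dp": [-12, 0, -5], "hand": 0},
    {"turn": [0, 0, 0], "dp": [-16, 0, -5], "hand": 0},
  ],
)

```text
time_s: 11.98
ee_pos: [0.6275, 0.2934, 0.3105]
orientation: [3.141, -0.003, -2.528]
ft_force: [0.3, -0.0, 0.2]
opening: 0.0348
finger_force: 0.0
```

```bash
cat >> h.py <<'E'
def tipc():
    s=get_obs(); d=s["ee_pos"]-np.array([.497,.2007,.05]); c,n=np.cos(.613),np.sin(.613)
    print("tip in cradle mm",np.round(1000*np.array([c*d[0]+n*d[1],-n*d[0]+c*d[1],s["ee_pos"][2]-.008]),1),"f",np.round(s["ft_force"],1),s["opening"],s["time_s"])
E
python3 -c "
from h import *
tipc(); print(get_obs()['qpos'])
a=read_camera('scene');print([(m['point'],m['p']) for m in mark_of('scene','clamp_bar')])
b=read_camera('top');print([(m['point'],m['p']) for m in mark_of('top','clamp_bar')])"
```

```text
tip in cradle mm [160.1   0.8 302.5] f [ 0.3 -0.   0.2] 0.03480987947093251 11.975
[ 4.03802254e-01  2.83597931e-01  1.69152129e+00 -2.54097078e-05
  1.16929916e+00 -1.78080163e+00]
[([403.7, 120.6], 0.58)]
[([151.2, 207.2], 0.74)]
```

Request:
jog_arm(
  targets=[
    {"turn": [0, 0, 0], "dp": [0, 0, 1.5], "hand": 0},
    {"turn": [0, 0, 0], "dp": [0, 0, 3], "hand": 0},
    {"turn": [0, 0, 0], "dp": [0, 0, 4.5], "hand": 0},
    {"turn": [0, 0, 0], "dp": [0, 0, 6], "hand": 0},
    {"turn": [0, 0, 0], "dp": [0, 0, 6.5], "hand": 0},
  ],
)

```text
time_s: 12.8
ee_pos: [0.6262, 0.2924, 0.2465]
orientation: [3.141, -0.001, -2.528]
ft_force: [-0.2, 1.5, -0.0]
opening: 0.0004
finger_force: 0.0
```

Request:
jog_arm(
  targets=[
    {"turn": [0, 0, 0], "dp": [1, 0, 0], "hand": 0},
    {"turn": [0, 0, 0], "dp": [2, 0, 0], "hand": 0},
    {"turn": [0, 0, 0], "dp": [3, 0, 0], "hand": 0},
    {"turn": [0, 0, 0], "dp": [3.5, 0, 0], "hand": 0},
    {"turn": [0, 0, 0], "dp": [4, 0, 0], "hand": 0},
  ],
)

```text
time_s: 13.42
ee_pos: [0.5944, 0.2697, 0.2489]
orientation: [-3.141, 0.002, -2.528]
ft_force: [3.6, 1.7, 3.6]
opening: 0.0003
finger_force: 2.0
```

```bash
python3 -c "
from h import *
tipc()"
```

```text
tip in cradle mm [119.4   0.4 240.9] f [3.6 1.7 3.6] 0.0002650189630813565 13.425
```

Request:
jog_arm(
  targets=[
    {"turn": [0, 0, 0], "dp": [1.6, 0, 0], "hand": 0},
    {"turn": [0, 0, 0], "dp": [3.3, 0, 0.1], "hand": 0},
    {"turn": [0, 0, 0], "dp": [5, 0, 0.4], "hand": 0},
    {"turn": [0, 0, 0], "dp": [7, 0, 1.2], "hand": 0},
    {"turn": [0, 0, 0], "dp": [8.8, 0, 2.1], "hand": 0},
  ],
)

```text
time_s: 14.05
ee_pos: [0.5209, 0.2181, 0.2266]
orientation: [-3.141, 0.0, -2.528]
ft_force: [5.0, 0.8, 0.9]
opening: 0.0003
finger_force: 1.7
```

```bash
python3 -c "
from h import *
tipc()
a=read_camera('scene');print([(m['point'],m['p']) for m in mark_of('scene','clamp_bar')])
b=read_camera('top');print([(m['point'],m['p']) for m in mark_of('top','clamp_bar')])
cv2.imwrite('pics/s5.png',cv2.resize(a[70:270,270:470],(600,600)))"
```

```text
tip in cradle mm [ 29.6   0.4 218.6] f [5.  0.8 0.9] 0.00028030005219009343 14.05
[([346.5, 134.9], 0.67), ([346.2, 209.3], 0.21)]
[([197.5, 265.6], 0.83)]
```

View pics/s5.png

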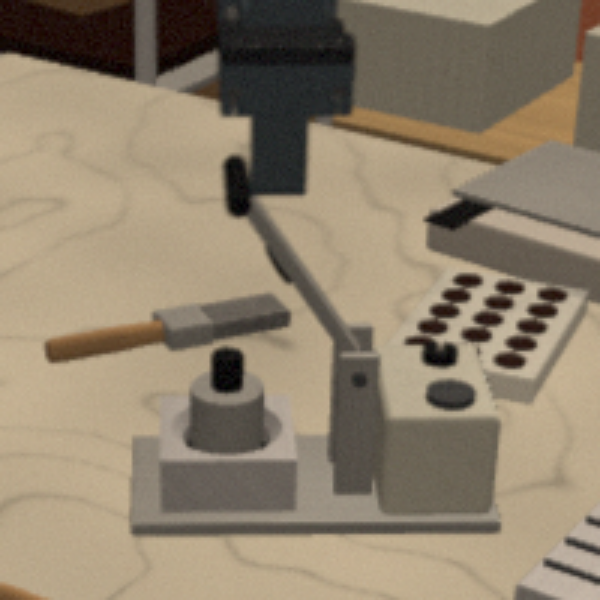

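The bar has swung to about 55°, with the fingertip behind it near the bar end. I continue along the arc.

Request:
jog_arm(
  targets=[
    {"turn": [0, 0, 0], "dp": [1.2, 0, 1], "hand": 0},
    {"turn": [0, 0, 0], "dp": [2.3, 0, 1.9], "hand": 0},
    {"turn": [0, 0, 0], "dp": [3.2, 0, 2.9], "hand": 0},
    {"turn": [0, 0, 0], "dp": [4, 0, 4], "hand": 0},
    {"turn": [0, 0, 0], "dp": [4.7, 0, 5.1], "hand": 0},
  ],
)

```text
time_s: 14.88
ee_pos: [0.4832, 0.1915, 0.1751]
orientation: [-3.142, -0.0, -2.528]
ft_force: [2.6, -1.0, 2.3]
opening: 0.0005
finger_force: 1.5
```

```bash
python3 -c "
from h import *
tipc()"
```

```text
tip in cradle mm [-16.6   0.4 167.1] f [ 2.6 -1.   2.3] 0.0004883111145022891 14.875
```

Request:
jog_arm(
  targets=[
    {"turn": [0, 0, 0], "dp": [0.7, 0, 1.2], "hand": 0},
    {"turn": [0, 0, 0], "dp": [1.1, 0, 2.4], "hand": 0},
    {"turn": [0, 0, 0], "dp": [1.4, 0, 3.5], "hand": 0},
    {"turn": [0, 0, 0], "dp": [1.5, 0, 4.3], "hand": 0},
    {"turn": [0, 0, 0], "dp": [1.6, 0, 5], "hand": 0},
  ],
)

```text
time_s: 15.5
ee_pos: [0.4701, 0.1825, 0.1252]
orientation: [3.141, -0.001, -2.528]
ft_force: [-2.2, -2.0, 3.1]
opening: -0.0001
finger_force: 2.0
```

```bash
python3 -c "
from h import *
tipc()"
```

```text
tip in cradle mm [-32.5   0.6 117.2] f [-2.2 -2.   3.1] -5.483154733410315e-05 15.5
```

Nearly shut (about 0.07 rad). Pressing the last millimetres.

Request:
jog_arm(
  targets=[
    {"turn": [0, 0, 0], "dp": [0, 0, 0.3], "hand": 0},
    {"turn": [0, 0, 0], "dp": [0, 0, 0.6], "hand": 0},
    {"turn": [0, 0, 0], "dp": [0, 0, 0.8], "hand": 0},
    {"turn": [0, 0, 0], "dp": [0, 0, 0.9], "hand": 0},
    {"turn": [0, 0, 0], "dp": [0, 0, 0.9], "hand": 0},
  ],
)

```text
time_s: 16.12
ee_pos: [0.4707, 0.1828, 0.117]
orientation: [-3.141, 0.001, -2.528]
ft_force: [0.2, 0.1, -0.4]
opening: 0.0006
finger_force: 0.0
```

```bash
python3 -c "
from h import *
tipc()"
```

```text
tip in cradle mm [-31.8   0.4 109. ] f [ 0.2  0.1 -0.4] 0.0006170763915374325 16.125
```

Request:
jog_arm(
  targets=[
    {"turn": [0, 0, 0], "dp": [0, 0, 0.05], "hand": 0},
    {"turn": [0, 0, 0], "dp": [0, 0, 0.1], "hand": 0},
    {"turn": [0, 0, 0], "dp": [0, 0, 0.15], "hand": 0},
    {"turn": [0, 0, 0], "dp": [0, 0, 0.2], "hand": 0},
    {"turn": [0, 0, 0], "dp": [0, 0, 0.2], "hand": 0},
  ],
)

```text
time_s: 16.75
ee_pos: [0.471, 0.1828, 0.116]
orientation: [-3.141, 0.0, -2.528]
ft_force: [-8.1, -1.9, 22.8]
opening: 0.0005
finger_force: 11.8
```

```bash
python3 -c "
from h import *
tipc()
a=read_camera('scene')
cv2.imwrite('pics/s6.png',cv2.resize(a[120:270,290:440],(600,600)))"
```

```text
tip in cradle mm [-31.6   0.3 108. ] f [-8.1 -1.9 22.8] 0.00047381608847898906 16.75
```

View pics/s6.png

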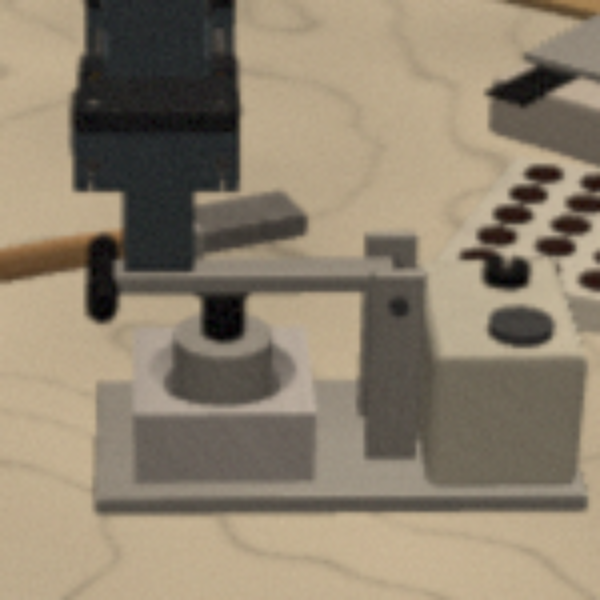

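The arm is level on the stem and 23 N shows it is at the hard stop. I lift off.

Request:
jog_arm(
  targets=[
    {"turn": [0, 0, 0], "dp": [0, 0, -0.5], "hand": 0},
    {"turn": [0, 0, 0], "dp": [0, 0, -3], "hand": 0},
    {"turn": [0, 0, 0], "dp": [0, 0, -7], "hand": 0},
    {"turn": [0, 0, 0], "dp": [0, 0, -11], "hand": 0},
    {"turn": [0, 0, 0], "dp": [0, 0, -15], "hand": 0},
  ],
)

```text
time_s: 17.42
ee_pos: [0.4704, 0.1826, 0.2663]
orientation: [-3.142, 0.0, -2.528]
ft_force: [-0.2, 1.1, 0.3]
opening: 0.001
finger_force: 0.0
```

Request:
jog_arm(
  targets=[
    {"turn": [0, 0, 0], "dp": [0, 0, 0], "hand": 0},
    {"turn": [0, 0, 0], "dp": [0, 0, 0], "hand": 0},
    {"turn": [0, 0, 0], "dp": [0, 0, 0], "hand": 0},
    {"turn": [0, 0, 0], "dp": [0, 0, 0], "hand": 0},
    {"turn": [0, 0, 0], "dp": [0, 0, 0], "hand": 0},
  ],
)

```text
time_s: 18.05
ee_pos: [0.4704, 0.1826, 0.2645]
orientation: [3.141, -0.001, -2.528]
ft_force: [0.2, 0.6, 0.3]
opening: 0.0004
finger_force: 0.0
```

```bash
python3 -c "
from h import *
tipc()
a=read_camera('scene')
cv2.imwrite('pics/s7.png',cv2.resize(a[120:270,290:440],(600,600)))"
```

```text
tip in cradle mm [-32.2   0.5 256.5] f [0.2 0.6 0.3] 0.0004488413855193203 18.05
```

View pics/s7.png

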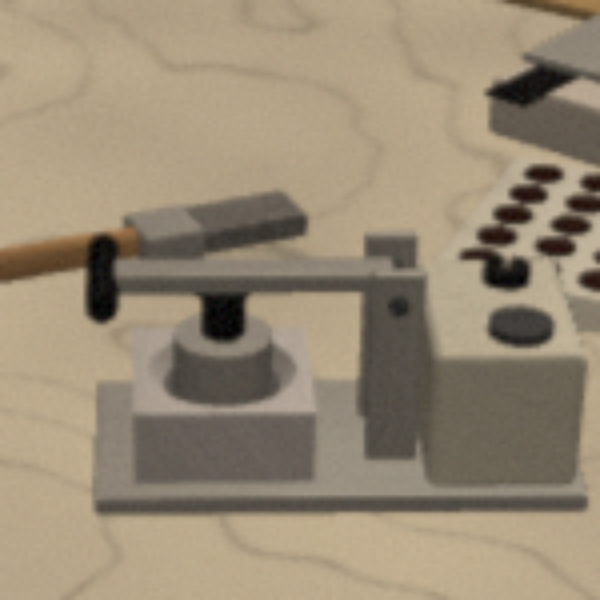

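The clamp stays level on the stem, the cartridge stands upright in the cradle, and the robot is clear.

```bash
python3 -c "
from workcell import *
print(close_job())"
```

```text
the job is handed in; nothing more can be done
None
```

The job is handed in at about 18 s: the wide round cartridge stands upright in the cradle and the clamp is fully closed on its stem, stayed shut when I lifted off, and the robot is clear; no verdict was returned.

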